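# Fetch a brass valve cartridge from the parts carousel and clip it on the service stand

### The job

Turn the parts carousel until the brass cartridge lies in the front opening of its clear cover, lift it out, and press it down fully home into the two spring clips of the service stand, lying level along both clips; then let go. Leave the other parts in the carousel, and do not disturb the red can, the screwdriver and the wrench.

Things in the scene. Friction and masses are not known exactly. Their poses are not given: they have to be found in the camera images.
- carousel: Carousel's turning tray, a grey disc of radius 145 mm; origin on its axis, at its underside, 18 mm above the table; its floor is 22 mm above the table. 5 equal compartments split by radial walls 14 mm high; the brass cartridge's is centred on its own -x axis. It turns either way about the vertical (up to one turn), with light friction (0.05 N m), and stays where it is left.
- grip (a point): Centre of the red bar grip on the tray's axis, 99 mm above the table, above the cover; turns with the tray. Bar 62 mm long (own x; -x points to the brass cartridge's compartment), 14 mm wide (y), 34 mm tall (82 to 116 mm above the table). To turn the tray, pinch the bar across its width and twist about the vertical; regrasp for large angles.
- housing: Carousel's fixed blue base, 300 x 300 x 16 mm; origin at the centre of its underside, on the tray's axis; front is -x. Corner posts carry a rigid clear flat cover 72 to 76 mm above the table over all of it except a green-edged front opening: x -150 to -45 mm, y -75 to 75 mm in this frame, reached from above. Parts under the cover cannot be taken out.
- opening (a point): Point in the middle of the cover's front opening where the brass cartridge's centre lies when its compartment is centred: 95 mm in front (-x) of the tray's axis, 46 mm above the table. Axes as housing.
- brass_mid (a point): Centre of the brass cartridge to fetch: a brass rod 84 mm long (own x axis), lying level; barrel 16 mm thick, with a 22 mm flange 6 mm thick at each end. About 90 g. Lies radially, 95 mm from the tray's axis, loose in 2 dark foam cradles (25 mm either side of its centre, 8 mm long, slot 5 mm deep), axis 24 mm above the tray's floor; turns with the tray. Grasp across its middle.
- stand: The fixed service stand: an aluminium base plate 130 x 90 x 10 mm, origin at the centre of its underside on the table. Its x axis is the direction in which the cartridge lies in the clips.
- seat (a point): Where the cartridge's centre lies when fully home: 50 mm above the table over the stand's centre, axis along the stand's x (either way round). Two steel C-clips, mouths up, 25 mm either side along x, each 8 mm long; 42 mm free between them, down to the 10 mm base plate. Mouth 12 mm, lips 6 mm above this point (tips 14 mm). Pressing the 16 mm barrel in takes 5 to 20 N; end play 7 mm.
- silver_mid (a point): Centre of the steel cartridge in another compartment, same shape and size as the brass one. To be left in the carousel.
- black_mid (a point): Centre of the black plastic cartridge in another compartment, same shape and size. To be left in the carousel.
- blue_cap_mid (a point): Centre of the round blue plastic cap, 36 mm across and 24 mm tall, standing in another compartment. To be left in the carousel.
- white_cap_mid (a point): Centre of the round white plastic cap, 36 mm across and 24 mm tall, standing in another compartment. To be left in the carousel.
- can_mid (a point): Middle of the red can, 52 mm in diameter and 150 mm tall, standing beyond the stand. Bystander.
- screwdriver: Screwdriver with a red handle lying on the table to the right of the stand, along its own x axis. Bystander.
- wrench: Steel wrench lying on the table to the left of the carousel, along its own x axis. Bystander.
There are look-alikes about, which are no part of the job. Several things look just like the stand: the one meant starts farthest to the robot's right.

How it is judged (in metres and radians):
On the way:
1. the brass cartridge, still in its compartment, has been turned into the front opening of the cover (its centre within 40 mm of the middle of the opening) (horizontal distance between brass_mid and opening below 0.04 m and height (world z) of brass_mid below 0.055 m), for 0.2 s.
At the end, for the whole second after the job is handed in: The brass cartridge lies at rest, fully home in both clips: its centre within 3 mm of the seat point across and in height, within 12 mm along the clips, and its axis within 0.1 rad of the stand's x axis (z of brass_mid in the frame of seat between -0.003 and 0.003 m and y of brass_mid in the frame of seat between -0.003 and 0.003 m and x of brass_mid in the frame of seat between -0.012 and 0.012 m and angle between the x axis of brass_mid and the x axis of seat, either way round below 0.1 rad and linear speed of brass below 0.02 m/s); the robot touches nothing.
It fails at once if another part is taken out of the carousel (raised above 80 mm or more than 170 mm from the tray's axis) (height (world z) of any of silver_mid, black_mid, blue_cap_mid, white_cap_mid above 0.08 m or horizontal distance between any of silver_mid, black_mid, blue_cap_mid, white_cap_mid and housing above 0.17 m).
It fails at once if the can, the screwdriver or the wrench is moved by more than 30 mm (distance of any of can_mid, screwdriver, wrench from where it was at the start of the episode above 0.03 m).
It also fails if it takes over 72 s, if anything falls off the work surface, if the arm or the gripper's body presses on something with over 40 N, if the wrist force passes 120 N, or if a joint passes its speed limit or range.

### The arm

A 6-joint arm with a two-finger parallel gripper is mounted at the origin on the work surface. World frame = base frame: x ahead of the robot, y to its left, z up, the work surface at z = 0. Lengths are in mm, angles in rad, forces in N, time in s.
With the tool pointing down it reaches from about 275 to 1000 mm from the base axis. Payload 8.4 kg.
Tool frame: the origin (TCP) lies on the centre line of the jaws, within the pads' length; the fingertips stand 22 mm ahead of it and the grasp point (between the pads) lies 3 mm ahead of it; z points along the fingers, x is the direction in which the jaws open and shut, and the axes are right-handed (so a half turn about z gives the same grasp; the last joint's range is limited). The gripper opens to 85 mm and grips with 20 to 120 N. Pads are 22 mm wide; open, the fingers measure 114 mm over their backs; the gripper's body (76 mm by 85 mm) begins 54 mm behind the grasp point. The pads swing forward as they close: fully open they stand 13 mm farther back than shut.
Start: joints at [-1.343, 0.353, 1.633, -0, 1.155, -0.002], TCP at [142.363, -608.573, 253.281] pointing down, gripper open.
Joint ranges: [-2.63, 2.63], [-0.92, 2.1], [0.06, 2.66], [-1.3, 4.44], [0, 2.69], [-3.02, 3.02]. Speed limits (rad/s): [2.22, 2.22, 2.79, 3.14, 3.14, 3.14].

### API

Orientations are given as [roll, pitch, yaw] about the fixed x, y, z axes, in that order (R = Rz(yaw) Ry(pitch) Rx(roll)).
In Python, from rig import status, viewer, job gives the robot as it stands.
- The arm moves only by the tool send_rows, never from a script. Its argument "plan" is a list of rows, each a list of 3 entries, a list of its own where there are three numbers: the shift along the tool's x, y, z in m, then the turn, a rotation vector about the tool's x, y, z in rad, then the opening, from -1 (shut) to 1 (fully open). In form: [[[x, y, z], [rx, ry, rz], jaw], ...]. A call has exactly 5 rows; each row is the pose to reach, as a shift and turn from the pose measured when the call began, along the tool's axes at that moment; what a row does not reach only later rows make up. A row lasts 1/12 s, in which the tool goes at most 41.7 mm and 7.16 degrees, less where a joint would pass 70% of its speed; a pose out of reach is approached as far as the arm can. A call with a gripper value outside its range is refused whole. The fingers move at their own pace and stop on an object; "squeeze" is the grip in N (left out, the last holds). Time passes only in rows, so rows that repeat a pose let the fingers close, or fill a call up. It gives the time, the measured TCP pose, the force and the opening at its end, in the units of the state.
- status.sense(): the state, without advancing time (a new reading comes with each control period).
- viewer.grab_frame(name): name is "side" or "top" or "wrist"; returns the picture (420x560x3 uint8, red, green, blue); there is no depth.
- viewer.camera_params(name): a dict with "intrinsics" (3x3 intrinsics, pixels), "xyz" and "orientation" of the camera in the world. Camera axes: x right, y down, z forward; pixel columns grow to the right and rows downward; lengths in mm; the calibration is good to about 2 mm. A picture is of the moment at which its call begins: read the wrist's pose just before it. camera_params takes no time and is no camera call; for the wrist camera it gives the pose at the moment of the call.
- job.sign_off(): hands the job in, once; it reports no verdict.
Trained networks look in the newest picture that a camera, given by its name, has taken for a name from the list of things; names that differ only in an ending like _2 or _b are one class to them, and where a whole thing is asked for, a point or a joint stands for the part that bears it (a point fixed in the world has none). Each returns a list of dicts, best first, with "p" (0 to 1); they miss things now and then, are a little off and sometimes report something else, mostly with a low value. They report only what shows in the picture. A call takes as long as a camera call. They do not tell look-alikes from the thing itself.
- viewer.cut_out(label, camera): "mask" (420x560 bool, what is visible of it) and "extent" ([left, top, width, height] in pixels, round what is visible of it).
The state is a dict: "clock": time; "qpos": joint angles; "qvel": joint speeds; "joint_efforts": joint torques, N m; "eef_pos": TCP position; "tcp_rot": TCP orientation; "contact_force": force on the tool from outside, world axes, zero at the start; "wrist_torque": the same for the moment, N m; "opening": opening from 0.0 (shut) to 1.0 (fully open).
Only numpy, scipy, OpenCV 4.12 (cv2) and the standard library are available. Lean on these libraries where they do the work, as an engineer would, in place of code of your own. Each camera call takes 0.05 s, during which the arm holds its last target.

## Working session

There is one attempt and no reset: what is moved stays moved. The work goes in short steps, Python scripts to look and compute and a tool call to move; the robot and the scene stay as the last step left them, time stands still between calls to the robot, and variables do not carry over. Pictures are saved under pics/ and viewed, and the job is handed in when it is done.

Besides the shell and the picture viewer there is one more tool, called after "Call:" as name([rows], argument=value, ...), one row to a line, values as JSON. send_rows: Moves the arm, as the interface text tells. Its arguments: {"type":"object","properties":{"plan":{"type":"array"},"squeeze":{"type":"number"}},"required":["plan"]}

```bash
ls; mkdir -p pics; python3 - <<'E'
from rig import status, viewer, job
import cv2
print(status.sense())
for n in ["side","top","wrist"]:
    p=viewer.camera_params(n); print(n,p)
    im=viewer.grab_frame(n); cv2.imwrite(f"pics/{n}0.png",im[:,:,::-1])
E
```

```text
pics
{'clock': 0.0, 'qpos': array([-1.34341358e+00,  3.53650442e-01,  1.63414734e+00, -3.13840326e-05,
        1.15520759e+00, -2.39697254e-03]), 'qvel': array([ 0.00216649,  0.00122413,  0.00030908, -0.00054257, -0.00055576,
        0.00145958]), 'joint_efforts': array([ 8.80597918e-05, -6.05251837e+01, -3.42064333e+01, -1.16876486e-04,
        9.19117330e-03, -2.26563736e-05]), 'eef_pos': array([ 142.24203507, -608.13051384,  252.55458265]), 'tcp_rot': array([ 3.14156735e+00,  1.41277806e-03, -1.34100394e+00]), 'contact_force': array([-0.50779793, -0.52141938, -0.94235118]), 'wrist_torque': array([ 0.004142  , -0.00577318,  0.00525563]), 'opening': 0.999466867129491}
side {'intrinsics': array([[480.21685681,   0.        , 288.97120881],
       [  0.        , 480.21685681, 208.03645481],
       [  0.        ,   0.        ,   1.        ]]), 'xyz': array([ 456.07853199, 1000.05665393,  901.59791362]), 'orientation': array([-2.24021423, -0.011856  , -3.11459351])}
top {'intrinsics': array([[499.67891892,   0.        , 288.73739574],
       [  0.        , 499.67891892, 212.58256942],
       [  0.        ,   0.        ,   1.        ]]), 'xyz': array([ 277.22625063,    4.19052273, 1298.63337772]), 'orientation': array([-2.95821805, -0.01131534, -1.56967414])}
wrist {'intrinsics': array([[319.58354257,   0.        , 279.91488276],
       [  0.        , 319.58354257, 208.54141439],
       [  0.        ,   0.        ,   1.        ]]), 'xyz': array([ 206.59692559, -593.46917456,  373.19227501]), 'orientation': array([ 2.87614782e+00,  1.50315497e-03, -1.34012247e+00])}
```

View pics/top0.png

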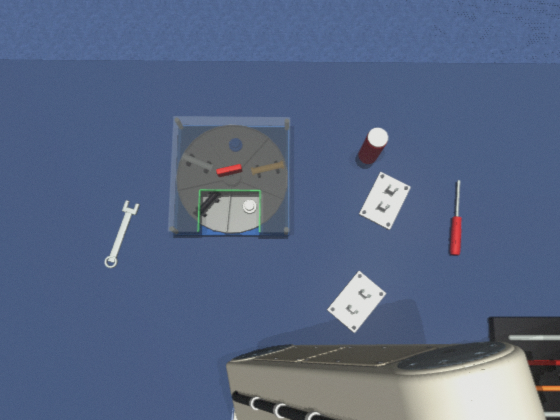

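View pics/side0.png

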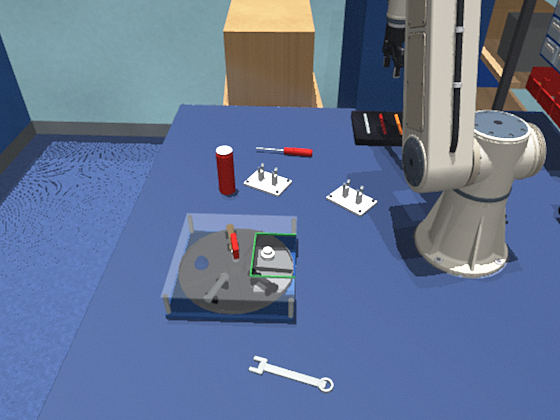

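View pics/wrist0.png

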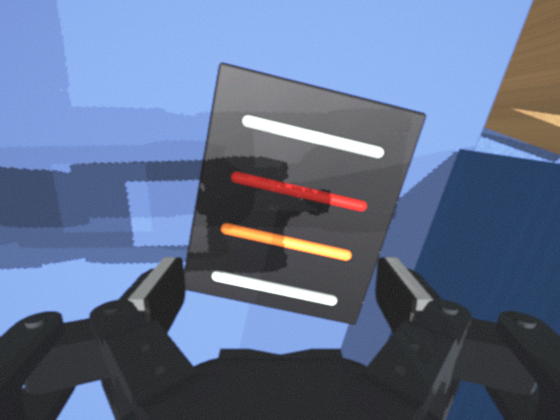

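```bash
cat > h.py <<'E'
from rig import status, viewer, job
import numpy as np, cv2
from scipy.spatial.transform import Rotation as R
def ray(cam,uv,z,p=None):
    p=p or viewer.camera_params(cam)
    M=R.from_euler('xyz',p['orientation']).as_matrix()
    uv=np.atleast_2d(np.asarray(uv,float))
    d=np.c_[uv,np.ones(len(uv))]@np.linalg.inv(p['intrinsics']).T@M.T
    o=np.asarray(p['xyz']); return o+d*((z-o[2])/d[:,2])[:,None]
def proj(cam,X,p=None):
    p=p or viewer.camera_params(cam)
    M=R.from_euler('xyz',p['orientation']).as_matrix()
    c=(np.atleast_2d(X)-p['xyz'])@M; q=c@np.asarray(p['intrinsics']).T
    return q[:,:2]/q[:,2:]
def pca(pts):
    m=pts.mean(0); w,v=np.linalg.eigh(np.cov((pts-m).T)); return m,np.arctan2(v[1,-1],v[0,-1]),np.sqrt(w)
def maskpts(m):
    v,u=np.nonzero(m); return np.c_[u,v]
E
python3 - <<'E'
from h import *
im=viewer.grab_frame("top")
Z={'brass_mid':46,'grip':116,'stand':10,'carousel':22,'housing':16,'silver_mid':46,'black_mid':46,'can_mid':150,'screwdriver':10,'wrench':5}
for l,z in Z.items():
    for d in viewer.cut_out(l,"top")[:3]:
        pts=ray("top",maskpts(d['mask']),z)[:,:2]
        m,a,s=pca(pts); r=cv2.minAreaRect(pts.astype(np.float32))
        print(l,round(d['p'],2),np.array(d['extent']).round(),m.round(1),round(a,3),s.round(1),[np.round(x,1) for x in r])
S=cv2.resize(im[110:250,160:300],None,fx=5,fy=5,interpolation=cv2.INTER_CUBIC)
cv2.imwrite("pics/car0.png",cv2.resize(S,(600,600))[:,:,::-1])
S=cv2.resize(im[160:240,340:440],None,fx=7,fy=7,interpolation=cv2.INTER_CUBIC)
cv2.imwrite("pics/stand0.png",S[:,:,::-1])
E
```

```text
grip 0.72 [199. 164.  59.  69.] [507.1 133.3] 3.111 [35.2 39.8] [array([531.8, 134.6]), array([165.6, 139. ]), np.float64(0.2)]
stand 0.75 [327. 271.  58.  61.] [ 287.5 -181.3] 2.428 [26.3 37.5] [array([ 288. , -181.7]), array([ 92.2, 130.6]), np.float64(48.8)]
stand 0.6 [362. 170.  49.  59.] [ 550. -262.] 2.666 [26.  37.7] [array([ 550.8, -261.9]), array([ 90.7, 130.6]), np.float64(62.1)]
carousel 0.83 [198. 164.  59.  71.] [528.  144.4] -3.085 [39.1 45.3] [array([551.9, 146.6]), array([184.2, 152.6]), np.float64(0.7)]
carousel 0.63 [450. 179.  12.  75.] [ 472.3 -442.8] 3.031 [ 6.9 47.6] [array([ 502.8, -448.9]), array([ 28. , 195.8]), np.float64(81.1)]
housing 0.86 [166. 117. 126. 116.] [632.  146.3] 1.569 [92.1 98.6] [array([617.3, 146.5]), array([319.3, 327.7]), np.float64(89.9)]
housing 0.62 [448. 177.  14.  78.] [ 472.2 -444.9] 3.032 [ 6.7 48.6] [array([ 504.9, -445.2]), array([ 26. , 195.5]), np.float64(86.5)]
black_mid 0.67 [200. 194.  20.  22.] [538.2 197. ] 2.461 [ 4.9 19.8] [array([538.4, 197.6]), array([17.7, 70.9]), np.float64(51.6)]
can_mid 0.66 [360. 130.  30.  32.] [ 654.3 -209.4] 2.574 [13.  25.5] [array([ 654. , -209.5]), array([48.5, 96.1]), np.float64(60.2)]
can_mid 0.42 [198. 165.  63.  69.] [502.5 130.9] -3.086 [35.4 39.7] [array([525.5, 132.4]), array([163.4, 137.3]), np.float64(0.7)]
screwdriver 0.72 [449. 184.  13.  72.] [ 457.6 -445. ] 3.011 [ 6.3 31.5] [array([ 502.9, -449.2]), array([ 24.1, 191.2]), np.float64(84.0)]
wrench 0.57 [109. 202.  28.  63.] [468.5 424.7] 2.852 [ 7.3 49.2] [array([463.6, 424.5]), array([ 36.3, 162.2]), np.float64(75.2)]
```

View pics/car0.png

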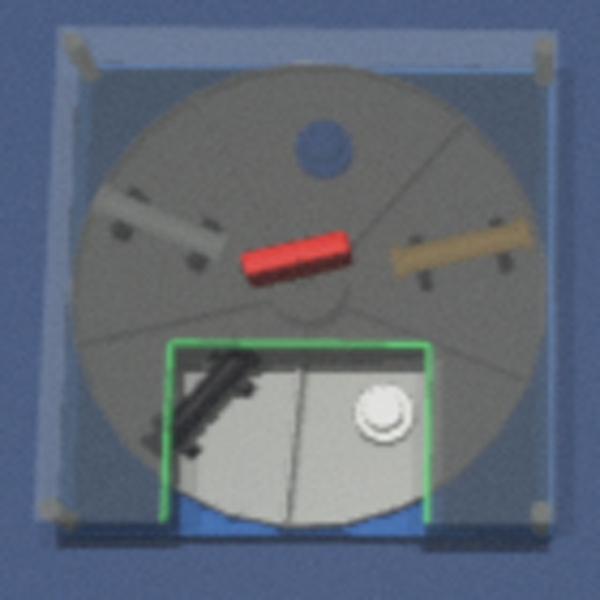

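View pics/stand0.png

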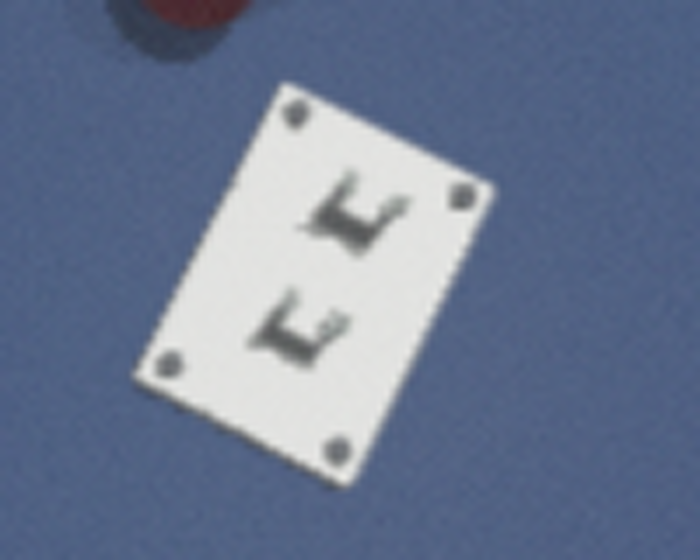

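```bash
python3 - <<'E'
from h import *
c=lambda x,y:(160+x/4.286,110+y/4.286)
for n,uv,z in [("gcorner L",c(170,343),76),("gcorner R",c(430,345),76),("gfrontR",c(430,520),76),("gfrontL",c(165,520),76),
 ("brass in",c(393,264),46),("brass out",c(534,233),46),("disc top",c(310,65),22),("disc L",c(73,295),22),("disc R",c(547,285),22),("disc bottom",c(300,526),22),("wcap",c(384,410),46)]:
    print(n,ray("top",uv,z)[0].round(1))
im=viewer.grab_frame("top").astype(int)
r,g,b=im[...,0],im[...,1],im[...,2]
m=(r>150)&(g<110)&(b<110); m[:, :200]=0;m[:,260:]=0; m[:150]=0;m[200:]=0
m2=(r>200)&m
for q in (m,m2):
    pts=ray("top",maskpts(q),116)[:,:2]; rr=cv2.minAreaRect(pts.astype(np.float32)); print(len(pts),pca(pts),rr)
E
```

```text
gcorner L [560.7 213.8  76. ]
gcorner R [560.1  61.9  76. ]
gfrontR [456.7  60.7  76. ]
gfrontL [456.3 213.1  76. ]
brass in [617.1  86.2  46. ]
brass out [636.8   1.2  46. ]
disc top [752.  141.6  22. ]
disc L [603.2 283.3  22. ]
disc R [610.7  -7.   22. ]
disc bottom [460.8 141.3  22. ]
wcap [527.2  90.3  46. ]
125 (array([605.59063437, 139.17601238]), np.float64(1.8063668126129466), array([ 3.66002829, 17.61345893])) ((605.4754638671875, 139.24774169921875), (12.536369323730469, 60.227012634277344), 13.756577491760254)
90 (array([605.70906734, 139.06698595]), np.float64(1.8046927712281287), array([ 2.79893674, 16.84630816])) ((605.658447265625, 138.9177703857422), (9.690656661987305, 57.27910614013672), 13.728726387023926)
```

Two stands show in the top picture: (357,301) at y≈-181 and (385,200) at y≈-262. The second is farthest to the robot's right and next to the can, so it is the target; the enlarged crop confirms plate and two clips. Brass is at pixel (268,168), tray axis ≈ (606,138), and the bar direction agrees with the brass rod; I need a turn of about -1.8 rad. I'll go above the grip first.

```bash
cat >> h.py <<'E'
def go(x,y,z,yaw):
    s=status.sense(); M=R.from_euler('xyz',s['tcp_rot'])
    T=R.from_euler('xyz',[np.pi,0,yaw])
    d=M.inv().apply(np.array([x,y,z])-s['eef_pos'])/1000
    rv=(M.inv()*T).as_rotvec()
    print("t",round(s['clock'],2),"pos",s['eef_pos'].round(1),"rpy",s['tcp_rot'].round(4),"F",s['contact_force'].round(1),"op",round(s['opening'],3),"q",s['qpos'].round(2))
    print("shift",d.round(4),"rot",rv.round(4))
E
python3 -c "
from h import *
go(606,138,220,0.235)"
```

```text
t 0.75 pos [ 142.4 -608.6  253.3] rpy [ 3.1416e+00 -1.0000e-04 -1.3410e+00] F [ 0.1  0.1 -0.6] op 1.002 q [-1.34  0.35  1.63 -0.    1.16 -0.  ]
shift [-0.6214 -0.6215  0.0333] rot [ 1.000e-04 -1.000e-04 -1.576e+00]
```

Call:
send_rows([
  [[-0.621,-0.622,0.033],[0,0,-1.576],1],
  [[-0.621,-0.622,0.033],[0,0,-1.576],1],
  [[-0.621,-0.622,0.033],[0,0,-1.576],1],
  [[-0.621,-0.622,0.033],[0,0,-1.576],1],
  [[-0.621,-0.622,0.033],[0,0,-1.576],1],
], squeeze=60)

```text
clock: 1.17
eef_pos: [252.8, -430.2, 245.5]
tcp_rot: [3.142, -0.0, -0.711]
contact_force: [1.5, -0.2, -0.1]
opening: 0.999
```

```bash
python3 -c "
from h import *
go(606,138,220,0.235)"
```

```text
t 1.17 pos [ 252.8 -430.2  245.5] rpy [ 3.1416e+00 -4.0000e-04 -7.1050e-01] F [ 1.5 -0.2 -0.1] op 0.999 q [-1.04  0.16  1.91  0.    1.07 -0.33]
shift [-0.1029 -0.661   0.0254] rot [ 2.000e-04 -3.000e-04 -9.455e-01]
```

Call:
send_rows([
  [[-0.103,-0.661,0.025],[0,0,-0.9455],1],
  [[-0.103,-0.661,0.025],[0,0,-0.9455],1],
  [[-0.103,-0.661,0.025],[0,0,-0.9455],1],
  [[-0.103,-0.661,0.025],[0,0,-0.9455],1],
  [[-0.103,-0.661,0.025],[0,0,-0.9455],1],
])

```text
clock: 1.58
eef_pos: [362.7, -253.2, 238.0]
tcp_rot: [3.141, -0.001, -0.085]
contact_force: [0.9, -0.6, 0.4]
opening: 1.0
```

```bash
python3 -c "
from h import *
go(606,138,220,0.235)"
```

```text
t 1.58 pos [ 362.7 -253.2  238. ] rpy [ 3.1409e+00 -1.0000e-03 -8.5200e-02] F [ 0.9 -0.6  0.4] op 1.0 q [-0.61  0.08  2.02 -0.    1.04 -0.53]
shift [ 0.2091 -0.4104  0.0179] rot [ 0.0008 -0.0009 -0.3202]
```

Call:
send_rows([
  [[0.209,-0.41,0.018],[0,0,-0.32],1],
  [[0.209,-0.41,0.018],[0,0,-0.32],1],
  [[0.209,-0.41,0.018],[0,0,-0.32],1],
  [[0.209,-0.41,0.018],[0,0,-0.32],1],
  [[0.209,-0.41,0.018],[0,0,-0.32],1],
])

```text
clock: 2.0
eef_pos: [472.7, -76.0, 229.9]
tcp_rot: [3.14, -0.001, 0.235]
contact_force: [0.3, -0.8, -0.1]
opening: 0.999
```

```bash
python3 -c "
from h import *
go(606,138,220,0.235)"
```

```text
t 2.0 pos [472.7 -76.  229.9] rpy [ 3.1403e+00 -1.5000e-03  2.3550e-01] F [ 0.3 -0.8 -0.1] op 0.999 q [-0.16  0.15  1.96 -0.    1.03 -0.4 ]
shift [ 0.1795 -0.177   0.01  ] rot [ 0.0013 -0.0015  0.0005]
```

Call:
send_rows([
  [[0.1795,-0.177,0.01],[0,0,0],1],
  [[0.1795,-0.177,0.01],[0,0,0],1],
  [[0.1795,-0.177,0.01],[0,0,0],1],
  [[0.1795,-0.177,0.01],[0,0,0],1],
  [[0.1795,-0.177,0.01],[0,0,0],1],
])

```text
clock: 2.42
eef_pos: [582.5, 101.0, 221.8]
tcp_rot: [3.14, -0.002, 0.236]
contact_force: [1.0, -0.9, 0.3]
opening: 1.001
```

```bash
python3 -c "
from h import *
go(606,138,220,0.235)"
```

```text
t 2.42 pos [582.5 101.  221.8] rpy [ 3.1401e+00 -1.9000e-03  2.3580e-01] F [ 1.  -0.9  0.3] op 1.001 q [ 0.17  0.33  1.74 -0.    1.07 -0.07]
shift [ 0.0315 -0.0305  0.0018] rot [ 0.0015 -0.0019  0.0008]
```

Call:
send_rows([
  [[0.0315,-0.0305,0.002],[0,0,0],1],
  [[0.0315,-0.0305,0.002],[0.0015,-0.002,0],1],
  [[0.0315,-0.0305,0.002],[0.0015,-0.002,0],1],
  [[0.0315,-0.0305,0.002],[0.0015,-0.002,0],0.5],
  [[0.0315,-0.0305,0.002],[0.0015,-0.002,0],0.5],
])

```text
clock: 2.83
eef_pos: [605.2, 136.9, 219.7]
tcp_rot: [3.141, 0.001, 0.235]
contact_force: [0.7, 0.1, 0.3]
opening: 0.758
```

```bash
python3 - <<'E'
from h import *
im=viewer.grab_frame("wrist"); p=viewer.camera_params("wrist")
cv2.imwrite("pics/w1.png",im[:,:,::-1])
i=im.astype(int); r,g,b=i[...,0],i[...,1],i[...,2]
m=((r>150)&(g<100)&(b<100)).astype(np.uint8)
n,l,st,c=cv2.connectedComponentsWithStats(m)
for k in np.argsort(-st[1:,4])[:3]+1:
    pts=ray("wrist",maskpts(l==k),116,p)[:,:2]; print(st[k],pca(pts),cv2.minAreaRect(pts.astype(np.float32)))
go(606,138,150,0.235)
E
```

```text
[273 174  16  42 566] (array([601.75504011, 152.12274509]), np.float64(1.8093002746289948), array([2.93696651, 8.59468905])) ((601.7937622070312, 151.654052734375), (10.9470853805542, 30.200044631958008), 13.508913040161133)
[278 231   2   4   4] (array([607.2268663 , 123.49871973]), np.float64(1.9131630277939844), array([0.35682581, 1.0194531 ])) ((607.0464477539062, 123.45503234863281), (0.7424977421760559, 2.357240676879883), 13.458962440490723)
[280 228   3   2   3] (array([608.08698502, 127.06126426]), np.float64(-2.3893101382250217), array([0.1975908 , 0.84349663])) ((608.0034790039062, 127.06439208984375), (1.6730748414993286, 0.3450941741466522), 41.31707763671875)
t 2.88 pos [605.3 136.7 219.9] rpy [3.1414e+00 6.0000e-04 2.3480e-01] F [ 0.1 -0.1  0.2] op 0.749 q [ 0.22  0.38  1.67 -0.    1.09 -0.01]
shift [ 0.001  -0.0011  0.0699] rot [ 0.0002  0.0006 -0.0002]
```

View pics/w1.png

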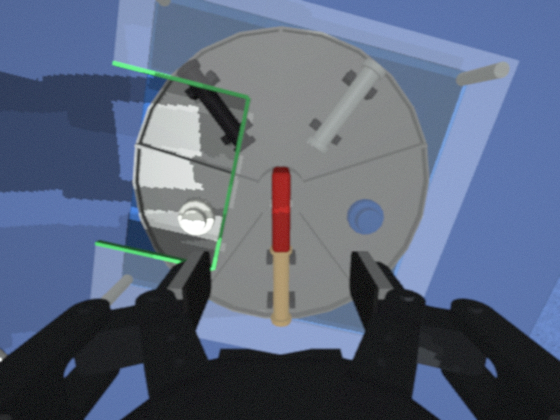

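The wrist view shows the red bar at columns 273–289, rows 168–250, aligned with the jaws, and the brass rod in line below it, at (281,288).

```bash
python3 - <<'E'
from h import *
p=viewer.camera_params("wrist")
print(ray("wrist",[(281,168),(281,208),(281,250)],116,p), ray("wrist",[(281,168)],82,p))
ring=[(606+145*np.cos(a),138+145*np.sin(a),22) for a in np.arange(0,6.28,1.57)]
print(proj("wrist",ring,p).round(0), proj("wrist",[[606,138,99],[606,138,22]],p))
im=viewer.grab_frame("wrist");
for v in range(162,256,6): print(v,im[v,281])
go(606,138,106,0.235)
E
```

```text
[[597.60517285 170.54702451 116.        ]
 [604.43445494 142.21506617 116.        ]
 [612.12347053 110.31641757 116.        ]] [[598.80334591 165.93704707  82.        ]]
[[417. 220.]
 [319.  34.]
 [139. 154.]
 [251. 310.]] [[281.6288419  207.84610326]
 [281.29610873 188.10766409]]
162 [138 140 139]
168 [95 22 22]
174 [154  36  32]
180 [165  41  39]
186 [163  40  36]
192 [163  37  35]
198 [160  38  35]
204 [162  36  35]
210 [187  46  44]
216 [150  38  37]
222 [149  39  33]
228 [148  37  32]
234 [148  40  37]
240 [150  36  35]
246 [148  37  30]
252 [162 124  91]
t 2.93 pos [605.4 136.7 220. ] rpy [3.1415e+00 4.0000e-04 2.3450e-01] F [-0.6 -0.8 -0.6] op 0.752 q [ 0.22  0.38  1.67 -0.    1.09 -0.01]
shift [ 0.0009 -0.0012  0.114 ] rot [ 0.0001  0.0004 -0.0005]
```

Call:
send_rows([
  [[0.001,-0.002,0.04],[0,0,0],0.5],
  [[0.001,-0.002,0.08],[0,0,0],0.5],
  [[0.001,-0.002,0.114],[0,0,0],0.5],
  [[0.001,-0.002,0.114],[0,0,0],0.5],
  [[0.001,-0.002,0.114],[0,0,0],0.3],
])

```text
clock: 3.35
eef_pos: [604.6, 137.7, 105.2]
tcp_rot: [3.141, 0.004, 0.233]
contact_force: [0.5, 0.1, -0.1]
opening: 0.648
```

Call:
send_rows([
  [[0,0,0],[0,0,0],-1],
  [[0,0,0],[0,0,0],-1],
  [[0,0,0],[0,0,0],-1],
  [[0,0,0],[0,0,0],-1],
  [[0,0,0],[0,0,0],-1],
], squeeze=60)

```text
clock: 3.77
eef_pos: [605.5, 137.7, 107.6]
tcp_rot: [3.141, 0.001, 0.233]
contact_force: [-3.2, -1.8, 9.2]
opening: 0.15
```

```bash
python3 - <<'E'
from h import *
go(606,138,106,-1.571)
E
```

```text
t 3.77 pos [605.5 137.7 107.6] rpy [3.1411e+00 1.4000e-03 2.3350e-01] F [-3.2 -1.8  9.2] op 0.15 q [ 0.22  0.51  1.75 -0.    0.88 -0.01]
shift [ 0.0005 -0.0002  0.0016] rot [1.6000e-03 6.0000e-04 1.8045e+00]
```

Call:
send_rows([
  [[0,0,-0.001],[0,0,0.1],-1],
  [[0,0,-0.001],[0,0,0.2],-1],
  [[0,0,-0.001],[0,0,0.3],-1],
  [[0,0,-0.001],[0,0,0.4],-1],
  [[0,0,-0.001],[0,0,0.5],-1],
])

```text
clock: 4.18
eef_pos: [605.4, 137.7, 107.7]
tcp_rot: [3.14, 0.001, -0.271]
contact_force: [5.5, 0.5, -18.7]
opening: 0.154
```

```bash
python3 - <<'E'
from h import *
go(605.5,138,107.5,-1.571)
im=viewer.grab_frame("top"); S=cv2.resize(im[100:250,150:350],None,fx=4,fy=4,interpolation=cv2.INTER_CUBIC)
cv2.imwrite("pics/t2.png",S[:,:,::-1])
E
```

```text
t 4.18 pos [605.4 137.7 107.7] rpy [ 3.1404e+00  1.1000e-03 -2.7130e-01] F [  5.5   0.5 -18.7] op 0.154 q [ 0.22  0.51  1.75 -0.    0.88  0.49]
shift [ 0.     -0.0003  0.0002] rot [1.7000e-03 2.0000e-04 1.2997e+00]
```

View pics/t2.png

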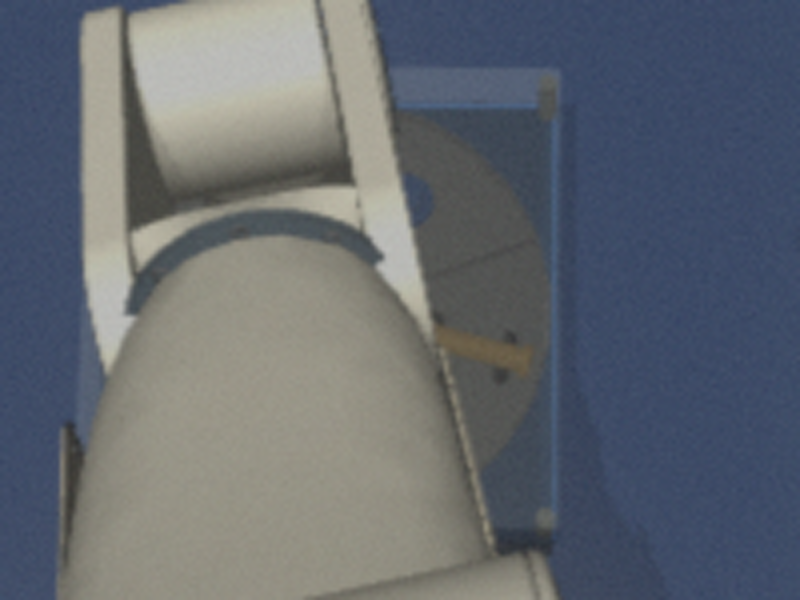

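The picture shows the tray turned with the grip (brass now at (485,350), pointing to lower right). Continue.

Call:
send_rows([
  [[0,0,0],[0,0,0.1],-1],
  [[0,0,0],[0,0,0.2],-1],
  [[0,0,0],[0,0,0.3],-1],
  [[0,0,0],[0,0,0.4],-1],
  [[0,0,0],[0,0,0.5],-1],
])

```text
clock: 4.65
eef_pos: [605.3, 137.8, 107.7]
tcp_rot: [3.14, 0.0, -0.783]
contact_force: [2.6, 0.6, -11.4]
opening: 0.153
```

Call:
send_rows([
  [[0,0,0],[0,0,0.1],-1],
  [[0,0,0],[0,0,0.2],-1],
  [[0,0,0],[0,0,0.3],-1],
  [[0,0,0],[0,0,0.4],-1],
  [[0,0,0],[0,0,0.5],-1],
])

```text
clock: 5.07
eef_pos: [605.2, 137.9, 107.7]
tcp_rot: [3.14, -0.0, -1.287]
contact_force: [1.4, 1.0, -12.0]
opening: 0.152
```

```bash
python3 - <<'E'
from h import *
go(605.5,138,107.5,-1.571)
E
```

```text
t 5.07 pos [605.2 137.9 107.7] rpy [ 3.1405e+00 -2.0000e-04 -1.2865e+00] F [  1.4   1.  -12. ] op 0.152 q [ 0.22  0.51  1.75 -0.    0.88  1.51]
shift [-0.     -0.0003  0.0002] rot [ 0.0011 -0.0003  0.2845]
```

Call:
send_rows([
  [[0,0,0],[0,0,0.1],-1],
  [[0,0,0],[0,0,0.2],-1],
  [[0,0,0],[0,0,0.282],-1],
  [[0,0,0],[0,0,0.282],-1],
  [[0,0,0],[0,0,0.282],-1],
])

```text
clock: 5.48
eef_pos: [605.2, 138.0, 107.7]
tcp_rot: [3.141, -0.0, -1.565]
contact_force: [2.8, 0.4, -11.3]
opening: 0.152
```

```bash
python3 - <<'E'
from h import *
go(605.5,138,107.5,-1.571)
im=viewer.grab_frame("wrist"); cv2.imwrite("pics/w3.png",im[:,:,::-1])
E
```

```text
t 5.48 pos [605.2 138.  107.7] rpy [ 3.1409e+00 -3.0000e-04 -1.5653e+00] F [  2.8   0.4 -11.3] op 0.152 q [ 0.22  0.51  1.75 -0.    0.88  1.79]
shift [ 0.     -0.0003  0.0002] rot [ 0.0007 -0.0003  0.0057]
```

View pics/w3.png

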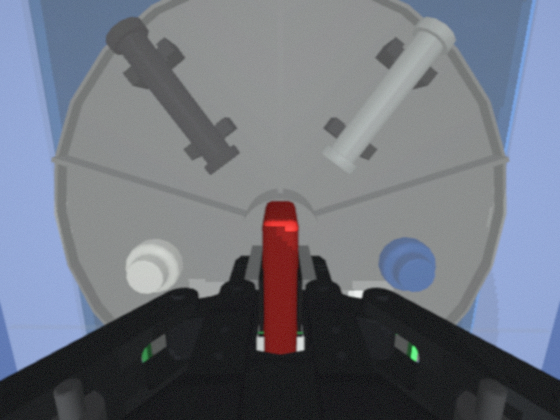

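Call:
send_rows([
  [[0,0,0],[0,0,0],0.5],
  [[0,0,0],[0,0,0],0.5],
  [[0,0,0],[0,0,0],0.5],
  [[0,0,-0.02],[0,0,0],0.5],
  [[0,0,-0.06],[0,0,0],0.5],
])

```text
clock: 5.95
eef_pos: [602.5, 137.3, 164.7]
tcp_rot: [3.133, -0.002, -1.564]
contact_force: [0.2, -0.1, 0.6]
opening: 0.754
```

```bash
python3 - <<'E'
from h import *
go(511,138,200,-1.571)
E
```

```text
t 5.95 pos [602.5 137.3 164.7] rpy [ 3.1334e+00 -2.0000e-03 -1.5643e+00] F [ 0.2 -0.1  0.6] op 0.754 q [ 0.22  0.44  1.72 -0.    0.99  1.79]
shift [-0.0012  0.0918 -0.0346] rot [ 0.0082 -0.002   0.0067]
```

Call:
send_rows([
  [[0,0.03,-0.035],[0.008,0,0.007],0.5],
  [[-0.001,0.06,-0.035],[0.008,0,0.007],0.5],
  [[-0.001,0.092,-0.035],[0.008,0,0.007],0.5],
  [[-0.001,0.092,-0.035],[0.008,0,0.007],0.5],
  [[-0.001,0.092,-0.035],[0.008,0,0.007],0.5],
])

```text
clock: 6.37
eef_pos: [509.8, 137.9, 201.5]
tcp_rot: [-3.141, -0.002, -1.57]
contact_force: [0.8, 0.9, 0.6]
opening: 0.751
```

```bash
python3 - <<'E'
from h import *
im=viewer.grab_frame("wrist"); p=viewer.camera_params("wrist"); cv2.imwrite("pics/w4.png",im[:,:,::-1])
for l in ["brass_mid","silver_mid"]:
  for d in viewer.cut_out(l,"wrist")[:3]:
    pts=ray("wrist",maskpts(d['mask']),46,p)[:,:2]; print(l,d['p'],d['extent'],pca(pts),cv2.minAreaRect(pts.astype(np.float32)))
print(proj("wrist",[[511,138,46],[553,138,46],[469,138,46]],p))
go(511,138,49,-1.571)
E
```

```text
brass_mid 0.65 [269.5, 151.5, 24.9, 96.1] (array([511.19279607, 137.82967291]), np.float64(-3.138186801762642), array([ 4.89234825, 26.25203212])) ((510.3755187988281, 137.84429931640625), (21.178611755371094, 87.5995864868164), 89.9833984375)
[[279.38805072 199.24395373]
 [279.43243739 151.38457438]
 [279.34696022 243.54927863]]
t 6.52 pos [512. 138. 201.] rpy [-3.1402e+00 -1.7000e-03 -1.5710e+00] F [-0.5 -0.4  0.3] op 0.75 q [ 0.26  0.27  1.89 -0.    0.99  1.83]
shift [-0.0003  0.0012  0.152 ] rot [-0.0014 -0.0017 -0.    ]
```

View pics/w4.png

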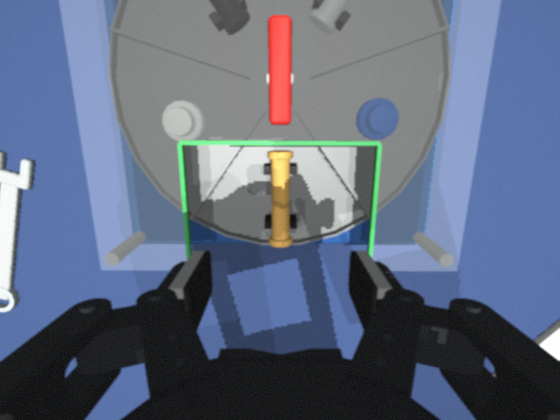

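The wrist view shows the brass rod centred in the green opening, (281,199), flange ends at rows 151 and 247; the network agrees (511.0,137.8). Descend and grasp.

Call:
send_rows([
  [[0,0.001,0.04],[0,0,0],0.5],
  [[0,0.001,0.08],[0,0,0],0.5],
  [[0,0.001,0.115],[0,0,0],0.4],
  [[0,0.001,0.14],[0,0,0],0.3],
  [[0,0.001,0.15],[0,0,0],0.2],
])

```text
clock: 6.93
eef_pos: [510.0, 137.1, 47.2]
tcp_rot: [3.138, -0.003, -1.571]
contact_force: [-1.0, -0.4, -0.2]
opening: 0.601
```

Call:
send_rows([
  [[0,0,0],[0,0,0],0],
  [[0,0,0],[0,0,0],-0.3],
  [[0,0,0],[0,0,0],-1],
  [[0,0,0],[0,0,0],-1],
  [[0,0,0],[0,0,0],-1],
], squeeze=60)

```text
clock: 7.35
eef_pos: [511.1, 137.4, 48.6]
tcp_rot: [3.141, -0.002, -1.571]
contact_force: [-0.2, 0.5, 0.2]
opening: 0.167
```

```bash
python3 - <<'E'
from h import *
go(511,138,51,-1.571)
E
```

```text
t 7.35 pos [511.1 137.4  48.6] rpy [ 3.1407e+00 -2.3000e-03 -1.5711e+00] F [-0.2  0.5  0.2] op 0.167 q [ 0.26  0.5   1.98 -0.    0.67  1.83]
shift [-0.0006  0.0001 -0.0024] rot [ 0.0009 -0.0023 -0.0001]
```

Call:
send_rows([
  [[0,0,0],[0,0,0],-1],
  [[0,0,-0.02],[0,0,0],-1],
  [[0,0,-0.05],[0,0,0],-1],
  [[0,0,-0.08],[0,0,0],-1],
  [[0,0,-0.1],[0,0,0],-1],
])

```text
clock: 7.77
eef_pos: [512.0, 137.9, 151.8]
tcp_rot: [-3.14, -0.002, -1.571]
contact_force: [-0.3, 0.4, -1.1]
opening: 0.165
```

```bash
python3 - <<'E'
from h import *
go(511,138,201,-1.571)
im=viewer.grab_frame("wrist"); p=viewer.camera_params("wrist"); cv2.imwrite("pics/w5.png",im[:,:,::-1])
im=viewer.grab_frame("side"); cv2.imwrite("pics/s5.png",im[:,:,::-1])
E
```

```text
t 7.77 pos [512.  137.9 151.8] rpy [-3.1395e+00 -1.6000e-03 -1.5710e+00] F [-0.3  0.4 -1.1] op 0.165 q [ 0.26  0.33  1.93 -0.    0.88  1.83]
shift [-0.      0.0009 -0.0492] rot [-0.0021 -0.0016 -0.    ]
```

View pics/w5.png

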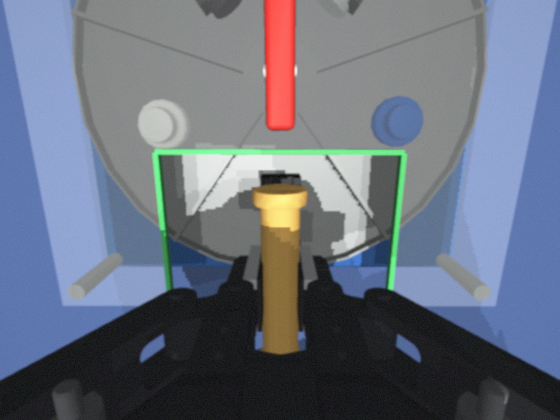

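View pics/s5.png

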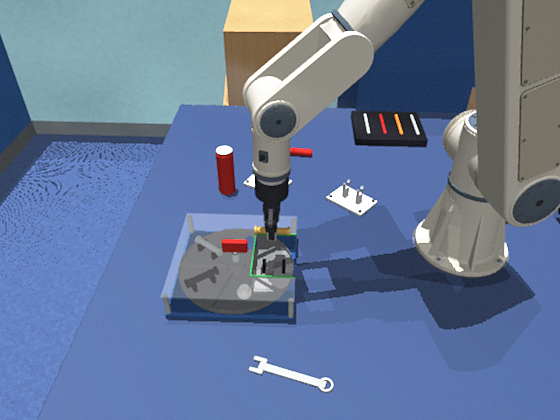

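The rod is held level in the jaws (side view: brass at (268,230) above the opening; wrist view: rod column 281), other parts still in the tray. Next: hover near the stand.

```bash
python3 - <<'E'
from h import *
s=status.sense(); p=viewer.camera_params("wrist")
M=R.from_euler('xyz',s['tcp_rot']); C=R.from_euler('xyz',p['orientation'])
rel=M.inv().apply(np.array(p['xyz'])-s['eef_pos']); relR=M.inv()*C
print("cam in tool",rel)
for (x,y,z,yaw) in [(550,-262,220,-2.05),(510,-240,220,-2.05),(510,-340,220,-2.05),(515,-275,260,-2.05)]:
    T=R.from_euler('xyz',[np.pi,0,yaw]); q=dict(p); q['xyz']=T.apply(rel)+[x,y,z]; q['orientation']=(T*relR).as_euler('xyz')
    print((x,y,z),proj("wrist",[[550,-262,50],[550,-262,10]],q).round(0))
print("can",ray("top",[(377,137)],150), ray("top",[(371,160)],0))
go(510,-240,220,-2.05)
E
```

```text
cam in tool [   0.22636161  -66.03583037 -120.54661026]
(550, -262, 220) [[280. 195.]
 [280. 187.]]
(510, -240, 220) [[281. 145.]
 [281. 142.]]
(510, -340, 220) [[186. 196.]
 [196. 187.]]
(515, -275, 260) [[253. 163.]
 [256. 158.]]
can [[ 676.27020931 -221.14038877  150.        ]] [[ 663.27677508 -232.29828182    0.        ]]
t 7.87 pos [513.6 138.3 152.8] rpy [-3.1352e+00 -4.0000e-04 -1.5711e+00] F [ 0.1  0.1 -1. ] op 0.165 q [ 0.26  0.33  1.93 -0.    0.88  1.83]
shift [ 0.3784  0.0031 -0.0671] rot [-0.0063  0.0012  0.4789]
```

Call:
send_rows([
  [[0.04,0.003,-0.067],[0,0,0.1],-1],
  [[0.08,0.003,-0.067],[0,0,0.2],-1],
  [[0.12,0.003,-0.067],[0,0,0.3],-1],
  [[0.16,0.003,-0.067],[0,0,0.4],-1],
  [[0.2,0.003,-0.067],[0,0,0.479],-1],
])

```text
clock: 8.28
eef_pos: [510.1, -43.8, 220.2]
tcp_rot: [-3.134, 0.003, -2.054]
contact_force: [1.2, -0.2, -0.6]
opening: 0.17
```

```bash
python3 -c "
from h import *
go(510,-240,220,-2.05)"
```

```text
t 8.28 pos [510.1 -43.8 220.2] rpy [-3.134   0.0033 -2.0542] F [ 1.2 -0.2 -0.6] op 0.17 q [-0.09  0.21  1.91  0.    1.01  1.97]
shift [ 0.1737 -0.0911  0.0003] rot [-0.0076  0.0033 -0.0043]
```

Call:
send_rows([
  [[0.04,-0.02,0],[-0.007,0.003,-0.004],-1],
  [[0.08,-0.04,0],[-0.007,0.003,-0.004],-1],
  [[0.12,-0.06,0],[-0.007,0.003,-0.004],-1],
  [[0.15,-0.08,0],[-0.007,0.003,-0.004],-1],
  [[0.174,-0.091,0],[-0.007,0.003,-0.004],-1],
])

```text
clock: 8.7
eef_pos: [509.5, -243.3, 219.8]
tcp_rot: [-3.14, -0.0, -2.051]
contact_force: [0.5, 0.9, 0.1]
opening: 0.167
```

Call:
send_rows([
  [[0,0,0],[0,0,0],-1],
  [[0,0,0],[0,0,0],-1],
  [[0,0,0],[0,0,0],-1],
  [[0,0,0],[0,0,0],-1],
  [[0,0,0],[0,0,0],-1],
])

```text
clock: 9.12
eef_pos: [509.5, -241.9, 219.7]
tcp_rot: [-3.141, 0.0, -2.05]
contact_force: [-0.5, 0.7, -0.7]
opening: 0.165
```

```bash
python3 - <<'E'
from h import *
im=viewer.grab_frame("wrist"); p=viewer.camera_params("wrist"); cv2.imwrite("pics/w6.png",im[:,:,::-1])
for d in viewer.cut_out("stand","wrist")[:3]:
    pts=ray("wrist",maskpts(d['mask']),10,p)[:,:2]; print(d['p'],d['extent'],pca(pts),cv2.minAreaRect(pts.astype(np.float32)))
go(550,-262,100,-2.05)
E
```

```text
0.6 [239.1, 71.9, 89.5, 129.6] (array([ 558.96045376, -268.93673024]), np.float64(2.664147461227037), array([26.52526812, 34.03725416])) ((551.5300903320312, -264.9261169433594), (90.5199966430664, 128.9721221923828), 61.9686393737793)
t 9.22 pos [ 509.7 -242.1  219.9] rpy [-3.1403  0.     -2.0495] F [ 0.   0.2 -0.6] op 0.17 q [-0.45  0.29  1.8  -0.    1.05  1.6 ]
shift [-0.0009 -0.0448  0.12  ] rot [-0.0013  0.      0.0005]
```

View pics/w6.png

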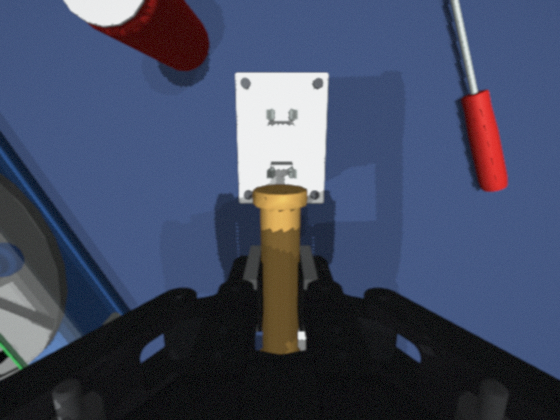

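The stand (238–328, 72–202) lies ahead with clips at (282,116) and (282,170), can at upper left, screwdriver at right. Refine using its plate and screws.

```bash
python3 - <<'E'
from h import *
im=viewer.grab_frame("wrist"); p=viewer.camera_params("wrist")
cv2.imwrite("pics/w6b.png",cv2.resize(im[60:215,225:345],None,fx=5,fy=5,interpolation=cv2.INTER_CUBIC)[:600,:,::-1][:,:600])
i=im.astype(int); m=((i.min(2)>150)).astype(np.uint8); m[:, :225]=0; m[:,345:]=0; m[:60]=0;m[230:]=0
n,l,st,c=cv2.connectedComponentsWithStats(m); k=1+np.argmax(st[1:,4]); mm=(l==k)
h=ray("wrist",cv2.convexHull(maskpts(mm).astype(np.int32))[:,0],10,p)[:,:2].astype(np.float32)
print(st[k],cv2.minAreaRect(h))
# same from top camera
t=viewer.grab_frame("top")
for d in viewer.cut_out("stand","top")[:3]:
    print(d['p'],d['extent'])
E
```

```text
[ 235   73   93  130 9743] ((551.4636840820312, -265.6239318847656), (89.91807556152344, 127.79197692871094), 62.41484451293945)
0.92 [363.6, 169.2, 23.2, 52.0]
0.54 [327.7, 291.8, 17.8, 25.2]
```

View pics/w6b.png

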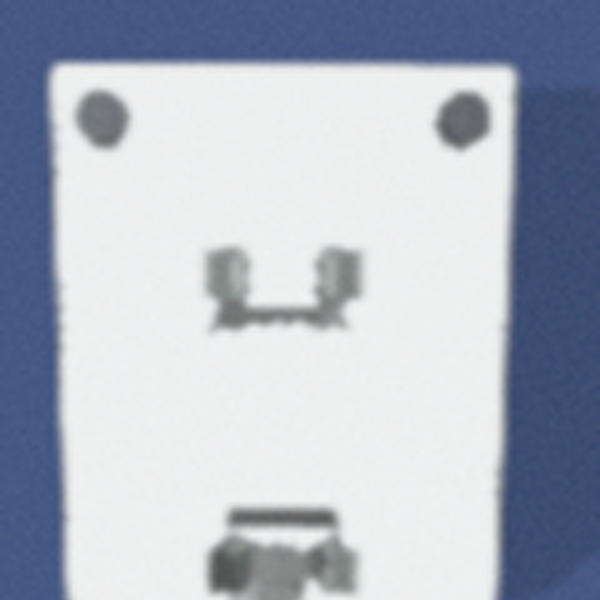

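```bash
python3 - <<'E'
from h import *
s=status.sense(); im=viewer.grab_frame("wrist"); p=viewer.camera_params("wrist")
M=R.from_euler('xyz',s['tcp_rot']); 
tl=lambda X: M.inv().apply(np.atleast_2d(X)-s['eef_pos']).round(1)
print("pred flange",proj("wrist",M.apply([[0,-42,3],[11,-42,3],[-11,-42,3],[8,-30,3],[-8,-30,3]])+s['eef_pos'],p).round(1))
i=im.astype(int)
br=(i[...,0]-i[...,2]>50)&(i[...,0]>90)
for v in (190,194,198,202,215,220,225,240,260,280): 
    u=np.nonzero(br[v,240:320])[0]+240; print(v,u.min() if len(u) else 0,u.max() if len(u) else 0, end=' | ')
print()
# plate edges columns per row, white
w=i.min(2)>150
for v in (80,95,140,160,180):
    u=np.nonzero(w[v,225:345])[0]+225; X=ray("wrist",[(u.min()-.5,v),(u.max()+.5,v)],10,p); t=tl(X); print(v,u.min(),u.max(),t[:,:2].tolist(),"mid",t[:,0].mean())
# screws
g=cv2.inRange(im,(0,0,0),(130,130,130))
for (a,b) in [(246,83),(318,83),(248,196),(314,196)]:
    sub=(i[b-8:b+9,a-8:a+9].sum(2)<420)&(abs(i[b-8:b+9,a-8:a+9,2]-i[b-8:b+9,a-8:a+9,0])<25)
    v,u=np.nonzero(sub); c=(u.mean()+a-8,v.mean()+b-8); print("screw",np.round(c,1),len(u),tl(ray("wrist",[c],12,p)))
# clips
for c in [(225+226/5,60+272/5),(225+341/5,60+272/5),(225+228/5,60+565/5),(225+340/5,60+565/5)]:
    print("lip",np.round(c,1),tl(ray("wrist",[c],64,p)))
E
```

```text
pred flange [[278.7 185.4]
 [306.7 185.4]
 [250.7 185.4]
 [298.6 214.8]
 [258.8 214.7]]
190 255 305 | 194 253 306 | 198 254 306 | 202 254 305 | 215 261 299 | 220 261 299 | 225 261 299 | 240 263 297 | 260 265 295 | 280 265 295 | 
80 235 327 [[-43.5, -104.9], [46.4, -105.0]] mid 1.4499999999999993
95 235 326 [[-44.0, -91.2], [46.0, -91.3]] mid 1.0
140 237 324 [[-43.5, -48.2], [45.6, -48.2]] mid 1.0500000000000007
160 237 324 [[-44.2, -28.0], [46.4, -28.1]] mid 1.0999999999999979
180 238 323 [[-43.9, -7.2], [46.1, -7.2]] mid 1.1000000000000014
screw [244.5  83.7] 65 [[ -33.7 -101.4  208.2]]
screw [316.6  84. ] 77 [[  35.8 -101.1  208.2]]
screw [247.5 197.8] 108 [[-33.7  11.5 208. ]]
screw [313.5 198. ] 135 [[ 35.9  11.7 208. ]]
lip [270.2 114.4] [[ -7.6 -71.9 156.1]]
lip [293.2 114.4] [[ 11.5 -72.  156.1]]
lip [270.6 173. ] [[ -7.6 -23.  156. ]]
lip [293. 173.] [[ 11.9 -23.  156. ]]
```

Call:
send_rows([
  [[0.001,-0.03,0.0],[-0.001,0,0],-1],
  [[0.001,-0.046,0.02],[-0.001,0,0],-1],
  [[0.001,-0.046,0.06],[-0.001,0,0],-1],
  [[0.001,-0.046,0.09],[-0.001,0,0],-1],
  [[0.001,-0.046,0.12],[-0.001,0,0],-1],
], squeeze=110)

```text
clock: 9.83
eef_pos: [550.1, -264.9, 98.5]
tcp_rot: [-3.141, -0.0, -2.05]
contact_force: [0.6, -1.3, -0.7]
opening: 0.153
```

Call:
send_rows([
  [[0,0,0.001],[0,0,0],-1],
  [[0,0,0.001],[0,0,0],-1],
  [[0,0,0.001],[0,0,0],-1],
  [[0,0,0.001],[0,0,0],-1],
  [[0,0,0.001],[0,0,0],-1],
])

```text
clock: 10.25
eef_pos: [551.4, -265.4, 99.7]
tcp_rot: [-3.138, 0.0, -2.05]
contact_force: [0.0, 0.1, -0.3]
opening: 0.153
```

```bash
python3 - <<'E'
from h import *
im=viewer.grab_frame("wrist"); cv2.imwrite("pics/w7.png",im[:,:,::-1])
im=viewer.grab_frame("side"); cv2.imwrite("pics/s7.png",cv2.resize(im[120:220,190:330],None,fx=5,fy=5,interpolation=cv2.INTER_CUBIC)[:,:,::-1])
s=status.sense(); p=viewer.camera_params("wrist"); M=R.from_euler('xyz',s['tcp_rot'])
c=np.array([509.7,-242.1]);T=R.from_euler('xyz',[np.pi,0,-2.0495]); g=T.apply([1,-46,0])[:2]+c; print("goal",g)
go(g[0],g[1],52.6,-2.0495)
E
```

```text
goal [ 550.06863957 -264.17652461]
t 10.35 pos [ 551.  -265.3   99.2] rpy [-3.1386 -0.     -2.0502] F [-0.7 -0.1 -1.2] op 0.15 q [-0.45  0.51  1.78 -0.    0.85  1.6 ]
shift [-0.0006  0.0015  0.0466] rot [-0.003  -0.     -0.0007]
```

View pics/w7.png

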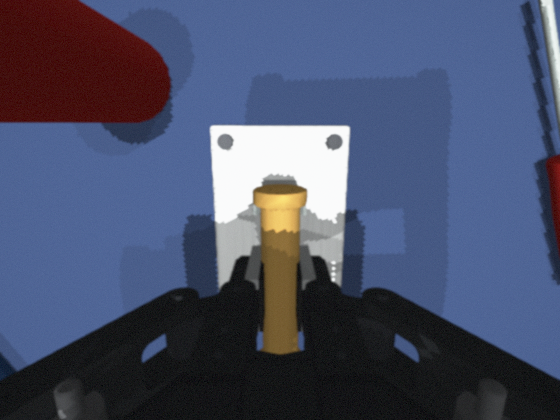

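View pics/s7.png

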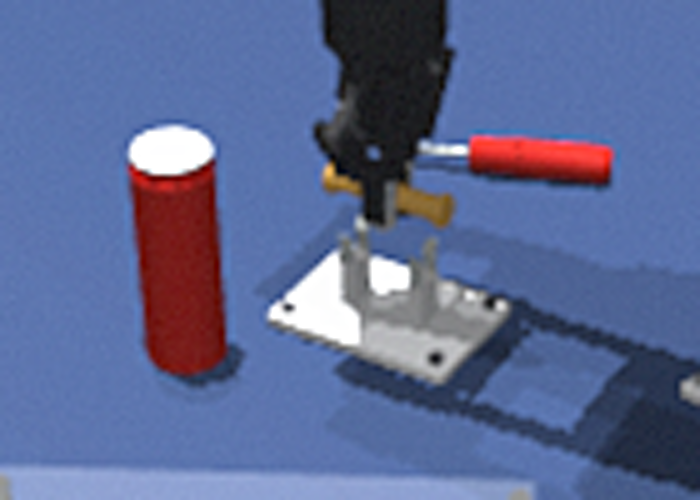

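```bash
python3 - <<'E'
from h import *
s=status.sense(); im=viewer.grab_frame("wrist"); p=viewer.camera_params("wrist"); i=im.astype(int)
M=R.from_euler('xyz',s['tcp_rot']); tl=lambda X: M.inv().apply(np.atleast_2d(X)-s['eef_pos']).round(1)
w=i.min(2)>150
for v in (130,150,165,175):
    u=np.nonzero(w[v,195:365])[0]+195; t=tl(ray("wrist",[(u.min()-.5,v),(u.max()+.5,v)],10,p)); print(v,u.min(),u.max(),t[:,0],t[0,1],t[:,0].mean())
for (a,b) in [(225,141),(334,141)]:
    sub=(i[b-10:b+11,a-10:a+11].sum(2)<450); v,u=np.nonzero(sub); c=(u.mean()+a-10,v.mean()+b-10); print("screw",np.round(c,1),tl(ray("wrist",[c],11,p)))
v,u=np.nonzero(w[110:140,260:300]); print("top edge row",v.min()+110,tl(ray("wrist",[(280,v.min()+109.5)],10,p)))
br=(i[...,0]-i[...,2]>50)&(i[...,0]>90)
print("flange",proj("wrist",M.apply([[0,-42,3]])+s['eef_pos'],p).round(1))
for v in (194,198,202): u=np.nonzero(br[v,240:320])[0]+240; print(u.min(),u.max())
print(s['eef_pos'].round(1),s['tcp_rot'])
E
```

```text
130 210 349 [-44.6  44.6] -60.7 0.0
150 211 348 [-44.6  44.7] -48.1 0.05000000000000071
165 212 347 [-44.5  44.6] -38.4 0.05000000000000071
175 212 347 [-44.9  44.9] -31.8 0.0
screw [224.9 140.4] [[-34.9 -54.2  88.3]]
screw [333.7 140.8] [[ 34.7 -54.1  88.3]]
top edge row 125 [[  0.3 -64.1  89.4]]
flange [[279.1 184.9]]
254 306
254 305
254 305
[ 551.  -265.3   99.2] [-3.13859528e+00 -2.96769848e-05 -2.05023731e+00]
```

Call:
send_rows([
  [[0,0.0015,0.01],[-0.003,0,0],-1],
  [[0,0.0015,0.02],[-0.003,0,0],-1],
  [[0,0.0015,0.027],[-0.003,0,0],-1],
  [[0,0.0015,0.032],[-0.003,0,0],-1],
  [[0,0.0015,0.034],[-0.003,0,0],-1],
])

```text
clock: 10.82
eef_pos: [548.9, -264.1, 63.4]
tcp_rot: [3.139, 0.0, -2.05]
contact_force: [0.1, 2.0, 4.0]
opening: 0.146
```

```bash
python3 - <<'E'
from h import *
go(550.3,-265.9,52.6,-2.0495)
im=viewer.grab_frame("wrist"); cv2.imwrite("pics/w8.png",im[:,:,::-1])
im=viewer.grab_frame("side"); cv2.imwrite("pics/s8.png",cv2.resize(im[120:220,190:330],None,fx=5,fy=5,interpolation=cv2.INTER_CUBIC)[:,:,::-1])
E
```

```text
t 10.82 pos [ 548.9 -264.1   63.4] rpy [ 3.1391e+00  1.0000e-04 -2.0503e+00] F [0.1 2.  4. ] op 0.146 q [-0.45  0.56  1.8   0.    0.79  1.6 ]
shift [ 0.0009 -0.002   0.0108] rot [ 0.0025  0.0001 -0.0008]
```

View pics/s8.png

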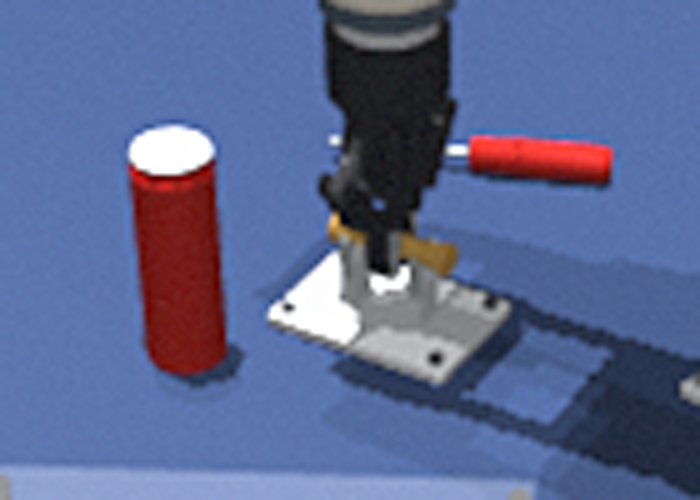

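The side view shows the rod sitting on both clip mouths (rod (335–450,225–265)), contact about 4 N at the expected height. Press.

Call:
send_rows([
  [[0,-0.001,0.003],[0.002,0,0],-1],
  [[0,-0.001,0.006],[0.002,0,0],-1],
  [[0,-0.001,0.009],[0.002,0,0],-1],
  [[0,-0.001,0.011],[0.002,0,0],-1],
  [[0,-0.001,0.0115],[0.002,0,0],-1],
])

```text
clock: 11.33
eef_pos: [550.1, -264.7, 52.7]
tcp_rot: [-3.142, 0.0, -2.05]
contact_force: [-2.2, 1.8, 9.1]
opening: 0.15
```

```bash
python3 - <<'E'
from h import *
go(549.7,-264.6,52.6,-2.0495)
im=viewer.grab_frame("side"); cv2.imwrite("pics/s9.png",cv2.resize(im[120:220,190:330],None,fx=5,fy=5,interpolation=cv2.INTER_CUBIC)[:,:,::-1])
go(549.7,-264.6,52.6,-2.0495)
E
```

```text
t 11.33 pos [ 550.1 -264.7   52.7] rpy [-3.1415e+00  1.0000e-04 -2.0503e+00] F [-2.2  1.8  9.1] op 0.15 q [-0.45  0.58  1.8   0.    0.77  1.6 ]
shift [0.0001 0.0004 0.0001] rot [-0.0001  0.0001 -0.0008]
t 11.38 pos [ 550.1 -264.7   52.7] rpy [-3.1415e+00  1.0000e-04 -2.0502e+00] F [-1.   1.9  4.8] op 0.15 q [-0.45  0.58  1.8   0.    0.77  1.6 ]
shift [0.0001 0.0004 0.0001] rot [-0.0001  0.0001 -0.0007]
```

View pics/s9.png

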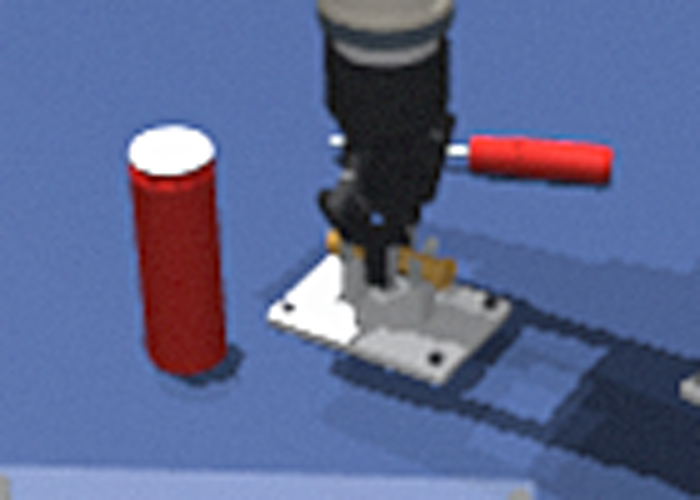

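The rod is now inside both clips with the lips above the barrel. Press a little further to check that it has bottomed out.

Call:
send_rows([
  [[0,0,0.001],[0,0,0],-1],
  [[0,0,0.0015],[0,0,0],-1],
  [[0,0,0.002],[0,0,0],-1],
  [[0,0,0.002],[0,0,0],-1],
  [[0,0,0.002],[0,0,0],-1],
])

```text
clock: 11.8
eef_pos: [550.2, -264.8, 52.5]
tcp_rot: [-3.141, 0.0, -2.05]
contact_force: [-6.3, 2.9, 21.3]
opening: 0.152
```

```bash
python3 - <<'E'
from h import *
go(549.7,-264.6,52.6,-2.0495)
E
```

```text
t 11.8 pos [ 550.2 -264.8   52.5] rpy [-3.1412e+00  1.0000e-04 -2.0503e+00] F [-6.3  2.9 21.3] op 0.152 q [-0.45  0.58  1.8   0.    0.77  1.6 ]
shift [ 0.0001  0.0005 -0.0001] rot [-0.0004  0.0001 -0.0008]
```

It bottoms out (force rises to 21 N with no travel, height as computed). Release and rise.

Call:
send_rows([
  [[0,0,0],[0,0,0],-1],
  [[0,0,0],[0,0,0],0.2],
  [[0,0,0],[0,0,0],0.2],
  [[0,0,0],[0,0,0],0.2],
  [[0,0,0],[0,0,0],0.2],
])

```text
clock: 12.22
eef_pos: [550.0, -264.7, 52.1]
tcp_rot: [3.141, -0.0, -2.05]
contact_force: [0.5, -0.1, -0.2]
opening: 0.6
```

Call:
send_rows([
  [[0,0,-0.02],[0,0,0],0.2],
  [[0,0,-0.05],[0,0,0],0.2],
  [[0,0,-0.09],[0,0,0],0.2],
  [[0,0,-0.13],[0,0,0],0.2],
  [[0,0,-0.16],[0,0,0],0.2],
])

```text
clock: 12.63
eef_pos: [550.5, -265.0, 215.0]
tcp_rot: [-3.14, 0.0, -2.05]
contact_force: [0.3, -0.6, -0.5]
opening: 0.599
```

Call:
send_rows([
  [[0,0.03,0],[0,0,0],0.2],
  [[0,0.05,0],[0,0,0],0.2],
  [[0,0.05,0],[0,0,0],0.2],
  [[0,0.05,0],[0,0,0],0.2],
  [[0,0.05,0],[0,0,0],0.2],
])

```text
clock: 13.05
eef_pos: [506.7, -242.2, 214.9]
tcp_rot: [-3.139, 0.0, -2.05]
contact_force: [0.6, 0.4, -0.6]
opening: 0.603
```

```bash
python3 - <<'E'
from h import *
go(549.7,-264.6,52.6,-2.0495)
im=viewer.grab_frame("wrist"); p=viewer.camera_params("wrist"); cv2.imwrite("pics/w10.png",im[:,:,::-1])
for d in viewer.cut_out("brass_mid","wrist")[:2]:
    pts=ray("wrist",maskpts(d['mask']),50,p)[:,:2]; print(d['p'],d['extent'],pca(pts),cv2.minAreaRect(pts.astype(np.float32)))
for d in viewer.cut_out("stand","wrist")[:2]:
    pts=ray("wrist",maskpts(d['mask']),10,p)[:,:2]; print(d['p'],cv2.minAreaRect(pts.astype(np.float32)))
im=viewer.grab_frame("side"); cv2.imwrite("pics/s10.png",cv2.resize(im[120:220,190:330],None,fx=5,fy=5,interpolation=cv2.INTER_CUBIC)[:,:,::-1])
E
```

```text
t 13.05 pos [ 506.7 -242.2  214.9] rpy [-3.1393  0.     -2.0503] F [ 0.6  0.4 -0.6] op 0.603 q [-0.45  0.3   1.81 -0.    1.03  1.6 ]
shift [-0.     -0.0481  0.1624] rot [-0.0023  0.     -0.0008]
0.96 [265.4, 92.8, 27.3, 101.1] (array([ 550.91712387, -264.41499709]), np.float64(2.662130872396383), array([ 4.6745703 , 25.24226992])) ((549.1083984375, -263.306884765625), (19.475629806518555, 85.23470306396484), 62.57582473754883)
0.33 [234.8, 68.0, 92.4, 134.4] (array([ 556.42467073, -267.59741844]), np.float64(2.654204564954023), array([24.59341679, 33.46256925])) ((553.0047607421875, -265.87255859375), (79.93648529052734, 113.48352813720703), 62.33106994628906)
0.6 ((551.5694580078125, -264.6549987792969), (90.09349060058594, 127.36161041259766), 62.54240417480469)
0.57 ((328.948486328125, -200.5133819580078), (68.36519622802734, 57.229496002197266), 53.402923583984375)
```

View pics/w10.png

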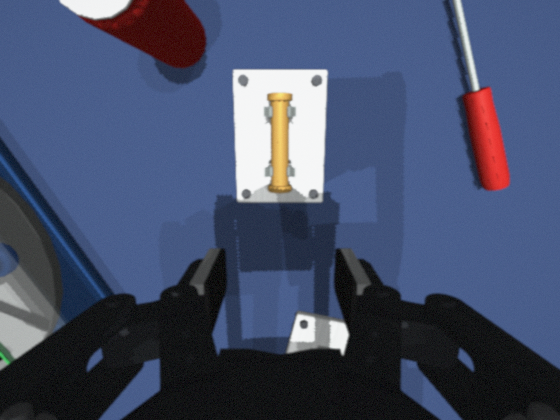

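View pics/s10.png

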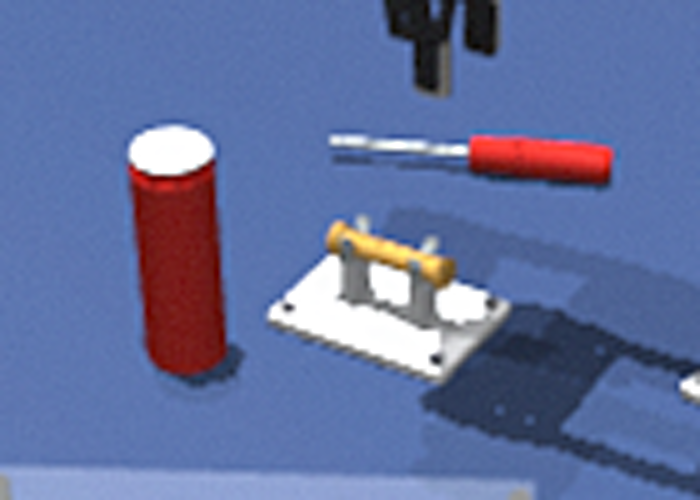

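The rod lies in both clips, level and centred on the plate: wrist view rod (280,142), plate 234–328; side view rod (330–455,225–285) with the lips above it. The can and screwdriver have not moved.

```bash
python3 -c "
from h import *
print(job.sign_off())"
```

```text
the job is handed in; nothing more can be done
None
```

The brass cartridge is pressed home in both clips of the right-hand stand (the one nearest the can), and the job is handed in; sign-off gives no verdict. It took about 13 s of the 72 s allowed.

I pinched the red grip and turned the tray about 1.8 rad clockwise in one grasp. The cartridge then lay within about 1 mm of the middle of the front opening. I lifted it out, pressed it into the clips and let go.

**Checks after release:**
- **Fully home:** when I pressed further, the force rose to 21 N with no more travel. The computed rod height there was about 50 mm, which is the seat height.
- **Alignment:** the wrist camera put the rod centre about 1 to 3 mm from the plate centre, almost all of it along the clips. The rod and the plate are parallel to within 0.01 rad.
- **Surroundings:** the can and screwdriver look unmoved, and the gripper is clear of everything. The other four parts were in the tray when I last saw it whole, just after the turn. I did not look at the wrench again after lifting the cartridge out, but the arm never went near it.

**Disagreement:** the top and wrist cameras differed by about 3 mm on where the stand was. I used the wrist camera, checked against the plate edges, and the rod snapped in cleanly.

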